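# Index the fixture and counter-hold the bolt

### The arm

A 7-joint arm with a two-finger parallel gripper is mounted at the origin on the work surface. World frame = base frame: x ahead of the robot, y to its left, z up, the work surface at z = 0. Lengths are in m, angles in degrees, forces in N, time in s.
With the tool pointing down it reaches from about 0.425 to 0.975 m from the base axis. Payload 16.7 kg.
Tool frame: the origin (TCP) lies at the very end of the fingers, on their centre line; the grasp point (between the pads) lies 19 mm behind it; x points along the fingers, y is the direction in which the jaws open and shut, and the axes are right-handed (so a half turn about x gives the same grasp; the last joint's range is limited). The gripper opens to 85 mm and grips with 20 to 120 N. Pads are 22 mm wide; open, the fingers measure 114 mm over their backs; the gripper's body (76 mm by 85 mm) begins 54 mm behind the grasp point. The pads swing forward as they close: fully open they stand 13 mm farther back than shut.
Start: joints at [-83.91, 24.414, 4.234, 92.017, -1.954, 63.644, -3.845], TCP at [0.171, 0.653, 0.2] pointing down, gripper open.
Joint ranges: [-163.25, 163.25], [-28.42, 122.38], [-70.27, 78.77], [12.13, 141.07], [-58.53, 238.53], [9.26, 117.41], [-156.51, 156.51]. Speed limits (degrees/s): [108.29, 108.29, 136.94, 136.94, 172.46, 172.46, 172.46].

### API

Orientations are given as [roll, pitch, yaw] about the fixed x, y, z axes, in that order (R = Rz(yaw) Ry(pitch) Rx(roll)).
In Python, from plant import env, optics gives the robot as it stands. Calls block until the motion is done:
- env.reach(position, orientation): joint-space move of the TCP to a pose.
- env.movel(position, ori=None, feed=0.15): straight line of the TCP; ori=None keeps the orientation; feed is the mean speed in m/s.
- env.move_j(angles): joint-space move.
- env.gripper_to(opening, force=None): opening from 0.0 (shut) to 1.0 (fully open); force is the grip in N (None keeps the last); returns when the fingers have stopped.
- env.wait(seconds).
- env.inverse_kinematics(position, orientation): joint angles nearest the present ones, or None.
- env.observe(): the state.
- optics.capture(name): name is "scene" or "top" or "wrist"; returns a dict with "color" (420x560x3 uint8, red, green, blue), "depth" (420x560 float32, m along the optical axis (not along the pixel's ray), 0 where there is no reading), "fx", "fy", "cx", "cy" (pixels), "dist" ([k1, k2, p1, p2, k3] as OpenCV has them; the pictures are not rectified), "cam_to_world" (4x4, takes a point from camera to world coordinates). Camera axes: x right, y down, z forward; pixel columns grow to the right and rows downward; lengths in m; the calibration is good to about 2 mm. A picture is of the moment at which its call begins.
A pose or a line that the arm cannot do raises env.PlanningError and nothing moves.
- env.close_job(): hands the job in, once; it reports no verdict.
The state is a dict: "time": time; "joint_pos": joint angles; "qd": joint speeds; "joint_efforts": joint torques, N m; "tool_pos": TCP position; "tool_rot": TCP orientation; "ft_force": force on the tool from outside, world axes, zero at the start; "ft_torque": the same for the moment, N m; "gripper_width": opening from 0.0 (shut) to 1.0 (fully open).
Only numpy, scipy, OpenCV 4.12 (cv2) and the standard library are available. Lean on these libraries where they do the work, as an engineer would, in place of code of your own. Each camera call takes 0.05 s, during which the arm holds its last target. There are 200 camera calls.

### The job

Swing the turntable anticlockwise (seen from above) by its upright steel post until its dog rests against the stop block. Then reach down into the narrow gap behind the bracket, take the hidden hexagon bolt head squarely between the two fingers and grip it firmly, so that the nut runner can no longer drag it round. Finish while still holding the head like this, and leave the screwdriver, jar and spool where they are.

Things in the scene. Friction and masses are not known exactly. Their poses are not given: they have to be found in the camera images.
- fixture: Fixed indexing fixture: grey square foot plate 290 x 290 mm, 10 mm thick, with a round bearing and a steel stop block (34 x 16 mm, top 49 mm above the bench) at its +x +y corner. Origin on the turntable's vertical axis at bench height; z up; turned about z by up to 20 degrees.
- turntable (a joint): Angle of the turntable about the fixture's z axis, rad, growing anticlockwise from above; starts between 0.05 and 0.55; its dog (dark tab on the rim) meets the stop block at 1.571 and cannot pass. Aluminium disc, 260 mm diameter, top 36 mm above the bench, bearing friction about 0.15 N m, stays where it is left. Bracket, back plate, nut runner and post stand on it.
- post_grip (a point): Point on the axis of the turntable's upright round steel post, 90 mm above the bench. Post: 20 mm diameter, 105 mm from the turntable's axis, its end 115 mm above the bench. Axes turn with the turntable: at the stop they are parallel to the fixture's, with the post on the fixture's -y side.
- bolt_centre (a point): Centre of the steel hexagon bolt head, mid-gap, 95 mm above the bench, 20 mm from the turntable's axis. x: the level bolt axis, from bracket to back plate; z up; turns with the turntable, not with the bolt. Head 30 mm over flats, 34.6 mm over corners, 20 mm long along x, on a 24 mm round sleeve towards the bracket. At the stop x is parallel to the fixture's x.
- bracket_top (a point): Middle of the top edge of the grey bracket's back face, 125 mm above the bench, axes as bolt_centre. Bracket: upright plate 8 mm thick along x, 70 mm wide along y. Behind it (+x) the gap, 46 mm wide along x with the bolt head in its middle, open at the top and at both y ends; then the aluminium back plate, 6 mm thick, 70 mm wide, top 115 mm above the bench.
- runner_end (a point): Centre of the outer end of the black cylindrical nut runner, 40 mm diameter, lying level in front of the bracket on the bolt's axis, 98 mm from bolt_centre, top 115 mm above the bench.
- bolt (a joint): Angle of the bolt about its level axis, rad. At 0 and every 1.047 (60 degrees) two flats stand upright, facing y of bolt_centre. The nut runner drags the bolt round the whole time with about 0.05 N m at about 0.2 rad/s. A grip of some 20 N across y, at any bolt angle, pulls two flats parallel to the fingers and stops it.
- screwdriver: Bystander: screwdriver with a red handle, 190 mm long, lying on the bench. Origin under its middle.
- jar: Bystander: white jar with a steel cap, 60 mm diameter, 75 mm high. Origin at the centre of its underside.
- spool: Bystander: empty cardboard filament spool lying flat, 100 mm diameter, 36 mm high. Origin at the centre of its underside.

How it is judged:
By the outcome, as a careful person would: the job done as asked, in the order asked, and still so for the second after the job is handed in, while the arm keeps its last pose, push and grip.
It also fails if it takes over 51 s, if anything falls off the work surface, if the arm or the gripper's body presses on something with over 40 N, if the wrist force passes 120 N, or if a joint passes its speed limit or range.

## Working session

There is one attempt and no reset: what is moved stays moved. The work goes in short steps, each a Python script; the robot and the scene stay as the last script left them, time stands still between calls to the robot, and variables do not carry over. Pictures are saved under pics/ and viewed, about 8 in all and at most 12, crops included, and the job is handed in when it is done.

```bash
ls; mkdir -p pics
python3 - <<'E'
from plant import env, optics
import cv2,numpy as np
for n in("scene","top"):
    c=optics.capture(n); cv2.imwrite(f"pics/{n}0.png",c["color"][:,:,::-1]); np.savez(f"{n}0.npz",**c)
    print(n,c["fx"],c["cx"],c["cy"],c["dist"],np.round(c["cam_to_world"],3).tolist(),(c["depth"]>0).mean())
print(env.observe())
E
```

```text
pics
scene 412.78349413612597 287.69344925511064 208.90731770684778 [-0.01454202  0.          0.          0.          0.        ] [[0.296, 0.727, -0.62, 1.055], [0.955, -0.221, 0.197, -0.141], [0.006, -0.65, -0.76, 0.688], [0.0, 0.0, 0.0, 1.0]] 0.9960204081632653
top 465.1351206073427 279.5981071276351 212.32918316020957 [-0.12013286  0.          0.          0.          0.        ] [[-0.019, -0.993, 0.118, 0.444], [-1.0, 0.017, -0.014, 0.013], [0.011, -0.119, -0.993, 1.169], [0.0, 0.0, 0.0, 1.0]] 0.9961607142857143
{'time': 0.1, 'joint_pos': array([-83.90804774,  24.4456045 ,   4.23030086,  92.04757401,
        -1.95253065,  63.64301796,  -3.84356622]), 'qd': array([-0.00019219, -0.00768105, -0.00948275, -0.12549127, -0.02765228,
       -0.03215707,  0.0290082 ]), 'joint_efforts': array([ 6.84786603e-03, -9.51534891e+01,  3.77083093e+00, -4.64414191e+01,
        1.96298270e-02,  6.21298706e-03, -1.64407760e-05]), 'tool_pos': array([0.17072612, 0.6526483 , 0.19949313]), 'tool_rot': array([ -85.45435671,   89.93590668, -100.11122417]), 'ft_force': array([-0.891466  , -0.9978324 ,  0.12361633]), 'ft_torque': array([ 0.01411165, -0.04926459, -0.04010812]), 'gripper_width': 0.9955649730744055}
```

View pics/top0.png

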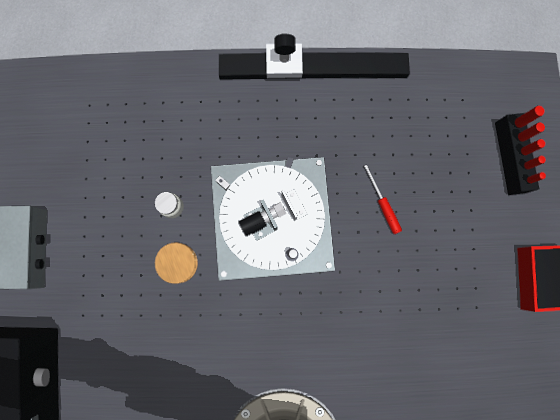

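View pics/scene0.png

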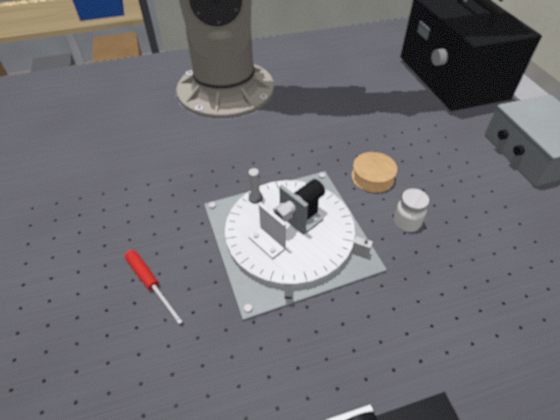

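Top view: fixture is centred near (271,217) px, stop block at (222,184), dog at (289,163), post at (292,254), runner at (252,225). Spool (176,262) and jar (168,204) are to the left, and the screwdriver (385,205) is to the right. The scene view agrees. Next I measure from depth clouds.

```bash
cat > h.py <<'E'
import numpy as np,cv2
def cloud(c):
    K=np.array([[c["fx"],0,c["cx"]],[0,c["fy"],c["cy"]],[0,0,1]],float)
    v,u=np.mgrid[:420,:560]
    n=cv2.undistortPoints(np.stack([u,v],-1).reshape(-1,1,2).astype(float),K,np.array(c["dist"],float)).reshape(420,560,2)
    P=np.dstack([n,np.ones((420,560))])*c["depth"][...,None]
    T=np.array(c["cam_to_world"]); return P@T[:3,:3].T+T[:3,3]
def circ(p):
    A=np.c_[2*p,np.ones(len(p))]; s=np.linalg.lstsq(A,(p**2).sum(1),rcond=None)[0]
    return s[:2],np.sqrt(s[2]+s[:2]@s[:2])
E
python3 - <<'E'
from h import *
for n in("top","scene"):
    c=dict(np.load(n+"0.npz")); W=cloud(c); x,y,z=W[...,0],W[...,1],W[...,2]
    roi=(abs(x-0.46)<.35)&(abs(y)<.4)&(c["depth"]>0)
    print(n,"bench z",np.median(z[roi]))
    near=(np.hypot(x-.47,y-.03)<.22)
    m=roi&near&(z>.005)&(z<.2)
    r=cv2.minAreaRect(W[m&(z<.018)][:,:2].astype(np.float32)*1000); print("plate",r)
    d=m&(z>.028)&(z<.044)
    p=W[d][:,:2]; h=cv2.convexHull(p.astype(np.float32)).reshape(-1,2)
    ce,R=circ(h)
    for _ in range(4):
        k=abs(np.hypot(*(h-ce).T)-R)<.004; ce,R=circ(h[k])
    print("disc",ce,R,k.sum(),len(h))
    t=(m&(z>.06)).astype(np.uint8); N,L=cv2.connectedComponents(t)
    for i in range(1,N):
        q=W[L==i]
        if len(q)>15:
            v,u=np.nonzero(L==i); top=q[q[:,2]>np.percentile(q[:,2],90)-.006]
            print(len(q),"px",u.mean().round(),v.mean().round(),"zmax",q[:,2].max().round(4),"top mean",top.mean(0).round(4),len(top), "rect",cv2.minAreaRect(top[:,:2].astype(np.float32)*1000), "rel ang",np.degrees(np.arctan2(*(top.mean(0)[:2]-ce)[::-1])),np.hypot(*(top.mean(0)[:2]-ce)))
    # bystanders
    o=(roi&~near&(z>.012)&(z<.1)).astype(np.uint8); N,L=cv2.connectedComponents(o)
    for i in range(1,N):
        q=W[L==i]
        if len(q)>40: print("obj",len(q),q.min(0).round(3),q.max(0).round(3))
c=dict(np.load("top0.npz"))["color"]; im=cv2.resize(c[145:290,200:345],None,fx=4,fy=4,interpolation=cv2.INTER_CUBIC); cv2.imwrite("pics/crop1.png",im[:,:,::-1])
E
```

```text
top bench z 5.702208261149089e-05
plate ((477.8115234375, 39.947357177734375), (417.5221862792969, 415.20977783203125), 15.860973358154297)
disc [0.54473326 0.07808089] 0.17329378280948796 5 43
138 px 289.0 205.0 zmax 0.1185 top mean [ 0.5895 -0.0243  0.1142] 82 rect ((589.7933349609375, -24.368404388427734), (68.99207305908203, 6.387301445007324), 25.919700622558594) rel ang -66.39245975164476 0.11168922475630239
784 px 262.0 219.0 zmax 0.1302 top mean [0.5651 0.0258 0.1238] 119 rect ((549.6721801757812, 34.59413146972656), (62.30592346191406, 76.32685089111328), 54.15959548950195) rel ang -68.75632035845838 0.05607943314599443
65 px 292.0 254.0 zmax 0.1191 top mean [ 0.4755 -0.0293  0.1147] 55 rect ((475.71917724609375, -29.1047420501709), (15.989519119262695, 15.878384590148926), 88.8528823852539) rel ang -122.79969923851402 0.12779100170256927
obj 223 [ 0.671 -0.063  0.012] [0.717 0.066 0.041]
obj 442 [ 0.522 -0.308  0.012] [ 0.7   -0.223  0.032]
obj 571 [0.573 0.239 0.012] [0.63  0.296 0.081]
obj 761 [0.411 0.244 0.029] [0.509 0.305 0.041]
obj 260 [ 0.11  -0.071  0.012] [0.141 0
[... 352 characters left out ...]
202823638916), (17.160572052001953, 19.958986282348633), 58.10699462890625) rel ang -117.44894668910419 0.11877972695420864
2049 px 291.0 207.0 zmax 0.1286 top mean [0.5649 0.027  0.1172] 683 rect ((562.5020751953125, 29.39919662475586), (70.08515930175781, 126.91255187988281), 26.144344329833984) rel ang -54.829304050658195 0.05915019271114913
obj 211 [ 0.11  -0.083  0.012] [0.142 0.08  0.025]
obj 609 [0.409 0.244 0.033] [0.508 0.304 0.042]
obj 1045 [0.575 0.24  0.012] [0.632 0.297 0.079]
obj 106 [0.65  0.135 0.012] [0.671 0.162 0.056]
obj 714 [ 0.524 -0.307  0.012] [ 0.699 -0.221  0.029]
obj 558 [ 0.669 -0.065  0.012] [0.716 0.067 0.039]
obj 57 [ 0.7   -0.113  0.012] [ 0.713 -0.096  0.019]
```

View pics/crop1.png

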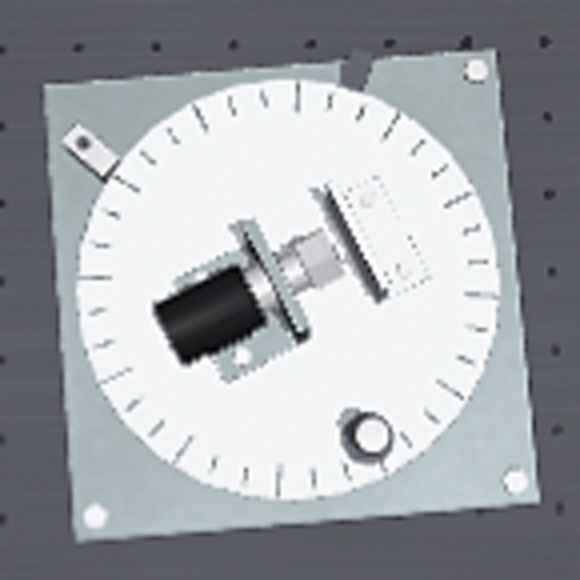

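The crop (4×, offset 200,145) shows plate corners at (44,86), (496,50), (540,502) and (78,542). The white disc spans about 77–500 px, with the post end at (374,434), the bracket around (270,280) and the back plate around (355,245). I'll now cast the plate and disc onto their known heights.

```bash
cat >> h.py <<'E'
def cast(c,uv,z):
    K=np.array([[c["fx"],0,c["cx"]],[0,c["fy"],c["cy"]],[0,0,1]],float)
    n=cv2.undistortPoints(np.asarray(uv,float).reshape(-1,1,2),K,np.array(c["dist"],float)).reshape(-1,2)
    T=np.array(c["cam_to_world"]); d=np.c_[n,np.ones(len(n))]@T[:3,:3].T
    return (T[:3,3]+d*((z-T[2,3])/d[:,2])[:,None])[:,:2]
def disc(c,ex,thr):
    m=(c["color"].min(2)>thr).astype(np.uint8); N,L,S,_=cv2.connectedComponentsWithStats(m)
    best=min(range(1,N),key=lambda i:0 if False else -S[i,4]*(cast(c,[[S[i,0]+S[i,2]/2,S[i,1]+S[i,3]/2]],.036)[0]-ex)@(cast(c,[[S[i,0]+S[i,2]/2,S[i,1]+S[i,3]/2]],.036)[0]-ex)*0-S[i,4]*(np.hypot(*(cast(c,[[S[i,0]+S[i,2]/2,S[i,1]+S[i,3]/2]],.036)[0]-ex))<.06))
    h=cv2.convexHull(np.argwhere(L==best)[:,::-1].astype(np.int32)).reshape(-1,2); p=cast(c,h,.036); ce,R=circ(p)
    for _ in range(5): k=abs(np.hypot(*(p-ce).T)-R)<.003; ce,R=circ(p[k])
    return ce,R,k.sum(),len(p)
E
python3 - <<'E'
import re
s=open('h.py').read()
a=s.index("    best=");b=s.index("    h=cv2.convexHull")
s=s[:a]+"""    mid=cast(c,S[:,:2]+S[:,2:4]/2,.036)
    best=1+np.argmax(S[1:,4]*(np.hypot(*(mid[1:]-ex).T)<.06))
"""+s[b:]
open('h.py','w').write(s)
from h import *
t=dict(np.load("top0.npz")); s=dict(np.load("scene0.npz"))
q=np.array([[44,86],[496,50],[540,502],[78,542]])/4+[200,145]-.4
P=cast(t,q,.01); print(P.round(4).tolist(),"mid",P.mean(0))
e=[P[0]-P[3],P[1]-P[2]]; f=[P[0]-P[1],P[3]-P[2]]
print("len",[np.linalg.norm(v) for v in e+f],"yaw",[np.degrees(np.arctan2(v[1],v[0])) for v in e],[np.degrees(np.arctan2(v[1],v[0]))-90 for v in f])
for th in(200,215,230):
    for c in (t,s): print(th,disc(c,np.array([.55,.03]),th))
E
```

```text
[[0.7039, 0.1701], [0.7225, -0.1183], [0.4355, -0.1371], [0.4162, 0.1496]] mid [0.56954326 0.01609318]
len [np.float64(0.28842902911461676), np.float64(0.2876407853200527), np.float64(0.28901670111008343), np.float64(0.2873634689983676)] yaw [np.float64(4.072394358318958), np.float64(3.7439267932159903)] [np.float64(3.6863036515763383), np.float64(3.8421906622833006)]
200 (array([0.56972526, 0.01678176]), np.float64(0.12933114604403056), np.int64(38), 41)
200 (array([0.56777315, 0.01713256]), np.float64(0.12958777213600758), np.int64(32), 34)
215 (array([0.56979921, 0.01681589]), np.float64(0.1290756700573449), np.int64(48), 48)
215 (array([0.56813206, 0.01715047]), np.float64(0.1284255514396153), np.int64(45), 45)
230 (array([0.56986508, 0.01699034]), np.float64(0.12862645798481692), np.int64(50), 50)
230 (array([0.5688852 , 0.01678197]), np.float64(0.1263051040999269), np.int64(37), 38)
```

```bash
cat >> h.py <<'E'
C=np.array([.569,.0168]); YAW=3.85
def post(phi,r=.105): return C+r*np.array([np.cos(np.radians(phi)),np.sin(np.radians(phi))])
E
python3 - <<'E'
from h import *
from plant import env
print(post(-153.6),post(-86.15))
for off in(0,180):
    for phi in(-153.6,-120,-86.15):
        for z in(.25,.072):
            q=env.inverse_kinematics([*post(phi),z],[0,90,phi+off]); print(off,phi,z,None if q is None else np.round(q,1))
    print("bolt",env.inverse_kinematics([.57,.0168,.075],[0,90,YAW+off]))
E
```

```text
[ 0.47495027 -0.02988669] [ 0.57605019 -0.08796304]
0 -153.6 0.25 [-65.4   1.5  64.1 115.6  -1.5  63.7 -64.2]
0 -153.6 0.072 [-52.8  28.   61.6 126.  -35.4  45.6 -31.4]
0 -120 0.25 [-54.6  12.8  65.6 110.5 -12.9  64.7 -13.9]
0 -120 0.072 [-46.8  35.7  64.4 120.5 -42.6  51.   12.8]
0 -86.15 0.25 [-43.5  21.   59.5 103.1 -19.6  67.1  26. ]
0 -86.15 0.072 [-38.4  36.8  56.3 112.6 -39.1  52.1  42.2]
bolt [-33.10232796  26.02866243  31.74837793 113.33302488 -18.82539822
  45.68970076 103.21802383]
180 -153.6 0.25 [-51.2   1.5  49.1 115.2  -1.3  63.8 114.8]
180 -153.6 0.072 [-33.1  18.1  34.2 125.2 -15.6  40.7 128.1]
180 -120 0.25 [ 51.9  15.1 -58.9 105.4  14.   67.3 138.4]
180 -120 0.072 [ 40.6  26.7 -48.4 115.8  26.5  48.9 127.3]
180 -86.15 0.25 [ -48.9   26.5   70.2  103.3  -26.7   69.3 -147. ]
180 -86.15 0.072 [ -44.3   46.1   69.1  112.9  -51.3   59.6 -127.1]
bolt [-50.3141948   35.97024928  57.71309306 114.16013049 -39.14532058
  51.8654796  -57.75775738]
```

Run:
```python
from h import *
from plant import env,optics
p=-153.6
env.movel([.171,.653,.26],feed=.2)
env.reach([*post(p),.26],[0,90,p]); print(env.observe()["time"],env.observe()["tool_pos"])
env.gripper_to(.7)
env.movel([*post(p),.15],feed=.2)
for n in("scene",):
    c=optics.capture(n); cv2.imwrite("pics/s1.png",c["color"][:,:,::-1])
o=env.observe(); print(o["time"],o["tool_pos"],o["ft_force"],o["gripper_width"])
```

```text
3.1917 [ 0.47519112 -0.02916464  0.26005417]
4.325 [ 0.47571548 -0.03005196  0.1510987 ] [ 0.07818586  0.49625624 -0.78433457] 0.7020426695241856
```

View pics/s1.png

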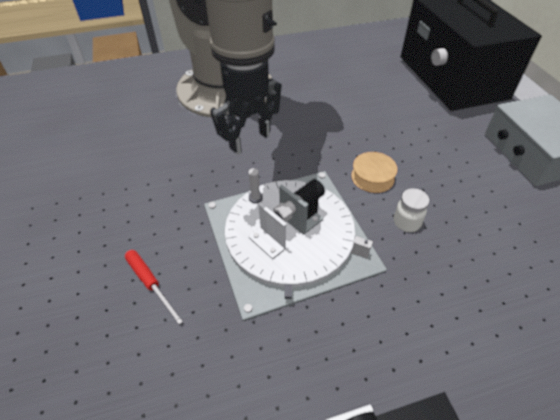

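The open fingers at (238,140) and (270,130) straddle the post at (254,172). Next I lower, cage the post and swing, watching the force.

Run:
```python
from h import *
from plant import env,optics
p=-153.6
env.movel([*post(p),.072],feed=.1)
env.gripper_to(.31,20); o=env.observe(); print(o["time"],o["ft_force"].round(1),o["gripper_width"])
steps=[*np.arange(-147,-91,7),*np.arange(-91,-78,1)]
for p in steps:
    env.movel([*post(p),.072],[0,90,p],feed=.12)
    o=env.observe(); t=np.array([-np.sin(np.radians(p)),np.cos(np.radians(p))]); f=o["ft_force"][:2]
    print(round(p,1),round(o["time"],2),"tan %.1f rad %.1f z %.1f"%(f@t,f@[t[1],-t[0]],o["ft_force"][2]))
    if f@t<-12: break
    if np.linalg.norm(o["ft_force"])>40: print("HIGH"); break
c=optics.capture("scene"); np.savez("scene1.npz",**c); cv2.imwrite("pics/s2.png",c["color"][:,:,::-1])
```

```text
5.675 [-0.1  0.7 -0.4] 0.3167211526688391
-147 5.94 tan 2.8 rad -1.8 z 2.4
-140 6.22 tan 2.1 rad -1.3 z 1.4
-133 6.49 tan 2.3 rad -0.4 z 0.7
-126 6.77 tan 0.8 rad 0.2 z 1.5
-119 7.04 tan 2.0 rad -1.3 z 1.2
-112 7.32 tan 1.0 rad 0.3 z 1.6
-105 7.59 tan 1.4 rad -1.0 z 0.5
-98 7.87 tan 1.0 rad -0.6 z 1.1
-91 8.14 tan 1.1 rad -0.3 z 1.6
-90 8.39 tan -0.6 rad 0.5 z -0.8
-89 8.64 tan -0.3 rad 0.4 z 0.8
-88 8.89 tan 0.1 rad -0.8 z 0.3
-87 9.14 tan -0.9 rad 0.6 z -0.3
-86 9.39 tan 0.5 rad -0.4 z -1.3
-85 9.64 tan 0.5 rad 0.2 z -0.3
-84 9.89 tan -0.9 rad -0.6 z -0.3
-83 10.14 tan -11.4 rad -1.8 z 6.0
-82 10.39 tan -21.1 rad -4.4 z 15.3
```

View pics/s2.png

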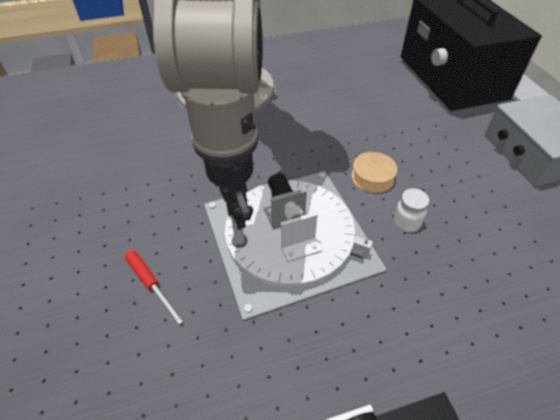

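The dog is now against the stop at about (360,243) px, and the push met 21 N. I'll release, retreat to the side and measure the gap.

Run:
```python
from h import *
from plant import env,optics
env.gripper_to(.75)
p=env.observe()["tool_pos"]; env.movel([p[0],p[1],.25],feed=.2)
env.reach([.45,-.28,.28],[0,90,-60])
print(env.observe()["time"])
ex=np.array([np.cos(np.radians(YAW)),np.sin(np.radians(YAW))]); ey=np.array([-ex[1],ex[0]])
for n in("top","scene"):
    c=optics.capture(n); np.savez(n+"2.npz",**c); W=cloud(c); d=W[...,:2]-C; z=W[...,2]
    if n=="top": im=cv2.resize(c["color"][145:290,200:345],None,fx=4,fy=4,interpolation=cv2.INTER_CUBIC); cv2.imwrite("pics/crop2.png",im[:,:,::-1])
    X=d@ex;Y=d@ey
    t=((np.hypot(X,Y)<.15)&(z>.06)&(z<.14)).astype(np.uint8); N,L=cv2.connectedComponents(t)
    for i in range(1,N):
        k=L==i
        if k.sum()<15: continue
        print(n,k.sum(),"zmax",z[k].max().round(3))
        for lo in(.1075,.118):
            kk=k&(z>lo)&(z<lo+.014)
            if kk.sum()>9: print("  z>",lo,kk.sum(),"X",np.percentile(X[kk],[2,25,50,75,98]).round(4),"Y",np.percentile(Y[kk],[2,50,98]).round(4))
```

```text
12.875
top 180 zmax 0.119
  z> 0.1075 90 X [0.0436 0.0445 0.0461 0.0479 0.05  ] Y [-0.0326  0.0007  0.0339]
top 826 zmax 0.13
  z> 0.1075 425 X [-0.0758 -0.0585 -0.04   -0.0163  0.029 ] Y [-0.0158  0.0006  0.0163]
  z> 0.118 116 X [-0.0105 -0.0088 -0.0066 -0.0044 -0.0023] Y [-0.0324  0.0005  0.033 ]
top 83 zmax 0.119
  z> 0.1075 61 X [-0.0088 -0.0039  0.0003  0.0041  0.0096] Y [-0.1135 -0.1044 -0.0955]
scene 2106 zmax 0.128
  z> 0.1075 813 X [-0.075  -0.0433 -0.0048  0.0289  0.0481] Y [-0.033  -0.0017  0.0324]
  z> 0.118 213 X [-0.0118 -0.0084 -0.0055 -0.0044 -0.0027] Y [-0.0335 -0.0006  0.0334]
scene 264 zmax 0.118
  z> 0.1075 94 X [-0.008  -0.0022  0.0017  0.0059  0.0081] Y [-0.114  -0.1052 -0.0961]
```

View pics/crop2.png

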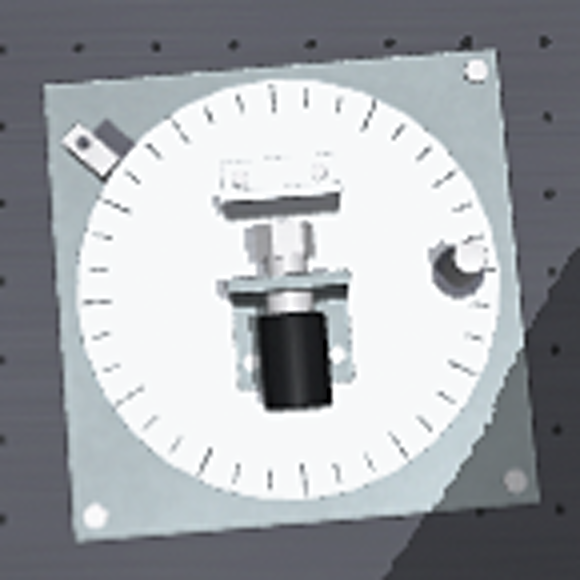

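At the stop the bracket's back face is at X≈-2.5 mm and the back plate at X≈+43.5 mm. So the head is at X≈20 mm, Y≈0.5 mm in fixture axes. The crop shows the dog touching the stop at (115,145) and the head at (285,240). Next I approach from above.

```bash
cat >> h.py <<'E'
ex=np.array([np.cos(np.radians(YAW)),np.sin(np.radians(YAW))]); ey=np.array([-ex[1],ex[0]])
B=C+.0203*ex+.0015*ey
E
python3 - <<'E'
from h import *
from plant import env,optics
best=None
for off in(0,180):
    q=[env.inverse_kinematics([*B,z],[0,90,YAW+off]) for z in(.27,.073)]
    print(off,[None if a is None else np.round(a,0) for a in q])
off=180
env.reach([*B,.27],[0,90,YAW+off])
env.gripper_to(.85)
env.movel([*B,.16],feed=.15)
o=env.observe(); print(o["time"],o["tool_pos"]-[*B,0],o["tool_rot"],o["ft_force"])
a=optics.capture("wrist"); b=optics.capture("scene")
im=np.hstack([cv2.resize(a["color"],(400,300)),cv2.resize(b["color"][90:300,150:430],(400,300))]); cv2.imwrite("pics/w1.png",im[:,:,::-1])
E
```

```text
0 [array([-26.,  14.,  21.,  99.,  -5.,  68.,  91.]), array([-22.,  26.,  18., 110., -10.,  46.,  95.])]
180 [array([-38.,  15.,  36., 100.,  -9.,  68., -85.]), array([-37.,  30.,  38., 111., -25.,  48., -72.])]
16.3667 [ 5.11909226e-04 -9.72841300e-05  1.60782915e-01] [-177.15984894   89.94267696    6.6800659 ] [-0.71219462 -0.81707255  0.45512926]
```

View pics/w1.png

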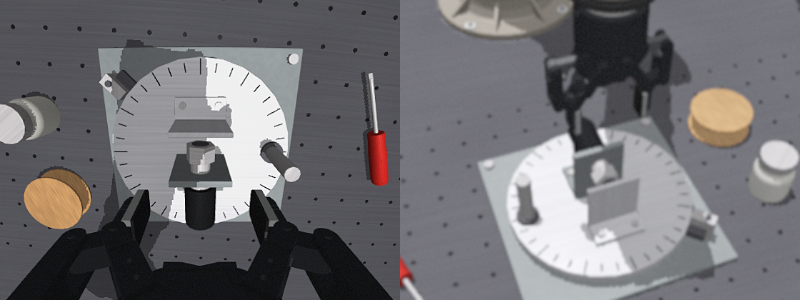

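The wrist view shows the fingers at columns 145 and 258, so their centre is about 202. The head is also at column 202, and the gap is clear. I'll descend and grip.

Run:
```python
from h import *
from plant import env,optics
ok=True
for z in(.12,.1,.085,.073):
    env.movel([*B,z],feed=.06); o=env.observe(); print(z,round(o["time"],2),o["ft_force"].round(1))
    if np.linalg.norm(o["ft_force"])>10: ok=False; print("STOP"); break
if ok:
    env.gripper_to(.42,20); print("pre",env.observe()["gripper_width"],env.observe()["ft_force"].round(1))
    env.gripper_to(0.,60)
    for _ in range(3):
        env.wait(.4); o=env.observe(); print(round(o["time"],2),o["gripper_width"],o["ft_force"].round(1),o["ft_torque"].round(2),o["tool_pos"]-[*B,0])
a=optics.capture("wrist"); b=optics.capture("scene"); np.savez("scene3.npz",**b)
im=np.hstack([cv2.resize(a["color"],(400,300)),cv2.resize(b["color"][120:300,180:420],(400,300))]); cv2.imwrite("pics/w2.png",im[:,:,::-1])
```

```text
0.12 17.28 [0.2 0.1 0.2]
0.1 17.77 [-0.6  0.9  0.3]
0.085 18.17 [-0.4  0.9  0.2]
0.073 18.52 [ 0.2  0.1 -0.7]
pre 0.4201551690052515 [ 0.2 -0.2 -1.1]
19.73 0.21843893857322647 [-7.5 -7.  22.1] [-1.63  1.52 -0.03] [ 0.00041212 -0.00160594  0.07429496]
20.12 0.2194901104428233 [-7.8 -7.6 22.6] [-1.65  1.56 -0.09] [ 0.00039825 -0.00163267  0.07428259]
20.52 0.2222032965030071 [-6.2 -7.6 21.9] [-1.58  1.6  -0.09] [ 0.00037613 -0.00164639  0.07427424]
```

View pics/w2.png

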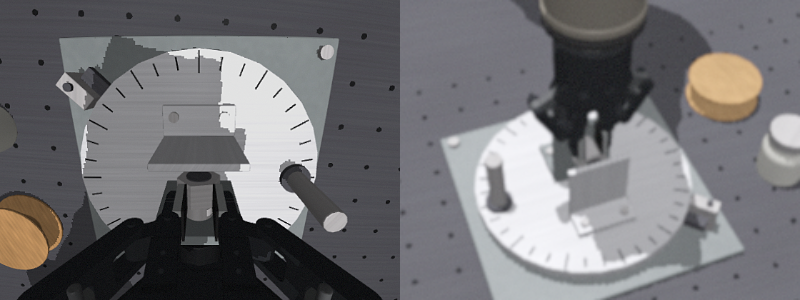

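Width 0.22 (about 19 mm) is less than the 30 mm flats, and a 22 N upward force is reported, so this isn't a proper hold. I'll look closer.

Run:
```python
from h import *
from plant import env,optics
a=optics.capture("wrist"); b=optics.capture("scene")
np.savez("w3.npz",**a)
A=cv2.resize(a["color"][220:360,200:360],None,fx=2.5,fy=2.5,interpolation=cv2.INTER_CUBIC)
S=cv2.resize(b["color"][160:260,230:344],None,fx=3.5,fy=3.5,interpolation=cv2.INTER_CUBIC)
cv2.imwrite("pics/w3.png",np.hstack([A,S])[:,:,::-1])
W=cloud(a); d=W[...,:2]-C
for v in range(225,350,8): print(v,[tuple(np.round([1e3*d[v,u]@ex,1e3*d[v,u]@ey,1e3*W[v,u,2]]).astype(int)) for u in range(256,308,8)])
o=env.observe(); print(o["time"],o["gripper_width"],o["ft_force"])
```

```text
225 [(np.int64(49), np.int64(12), np.int64(110)), (np.int64(49), np.int64(8), np.int64(111)), (np.int64(49), np.int64(4), np.int64(111)), (np.int64(49), np.int64(0), np.int64(111)), (np.int64(49), np.int64(-3), np.int64(110)), (np.int64(49), np.int64(-7), np.int64(111)), (np.int64(49), np.int64(-11), np.int64(110))]
233 [(np.int64(47), np.int64(12), np.int64(116)), (np.int64(47), np.int64(8), np.int64(115)), (np.int64(47), np.int64(4), np.int64(114)), (np.int64(47), np.int64(1), np.int64(114)), (np.int64(47), np.int64(-3), np.int64(115)), (np.int64(47), np.int64(-7), np.int64(116)), (np.int64(47), np.int64(-11), np.int64(116))]
241 [(np.int64(30), np.int64(14), np.int64(88)), (np.int64(31), np.int64(10), np.int64(91)), (np.int64(31), np.int64(5), np.int64(90)), (np.int64(31), np.int64(0), np.int64(89)), (np.int64(31), np.int64(-4), np.int64(90)), (np.int64(30), np.int64(-9), np.int64(88)), (np.int64(6), np.int64(-18), np.int64(37))]
249 [(np.int64(30), np.int64(14), np.int64(98)), (np.int64(31), np.int64(9), np.int64(101)), (np.int64(31), np.int64(5), np.int64(100)), (np.int64(31), n
[... 3344 characters left out ...]
p.int64(9), np.int64(11), np.int64(143)), (np.int64(-6), np.int64(9), np.int64(126)), (np.int64(-7), np.int64(5), np.int64(125)), (np.int64(-7), np.int64(1), np.int64(125)), (np.int64(-6), np.int64(-4), np.int64(126)), (np.int64(-7), np.int64(-8), np.int64(125)), (np.int64(10), np.int64(-10), np.int64(143))]
345 [(np.int64(-26), np.int64(14), np.int64(110)), (np.int64(-24), np.int64(10), np.int64(113)), (np.int64(-23), np.int64(5), np.int64(114)), (np.int64(-24), np.int64(0), np.int64(113)), (np.int64(-24), np.int64(-4), np.int64(113)), (np.int64(-24), np.int64(-9), np.int64(112)), (np.int64(-30), np.int64(-14), np.int64(107))]
20.725 0.22107978712429346 [-7.30192811 -7.14102531 22.9395605 ]
```

View pics/w3.png

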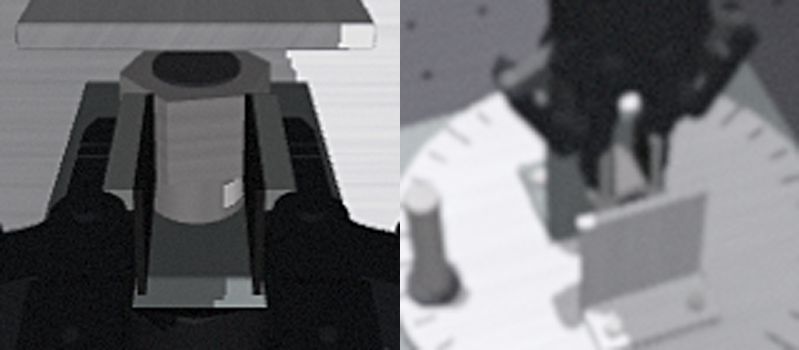

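The pads end on the upper slopes of the head, near z≈0.107. The head currently has a flat on top and its corners level. The fingertips look about 30 mm higher than the reported TCP, so I'll check that against an earlier depth picture of the free gripper (TCP z=0.28).

Run:
```python
from h import *
for f in("scene2.npz","top2.npz"):
    c=dict(np.load(f)); W=cloud(c); m=(np.hypot(W[...,0]-.45,W[...,1]+.28)<.075)&(W[...,2]>.12)&(c["depth"]>0)
    q=W[m]; print(f,m.sum()); 
    if m.sum(): print(np.percentile(q[:,2],[0,1,2,5,10,50]).round(3)); i=np.argsort(q[:,2])[:12]; print(q[i].round(3).tolist())
c=dict(np.load("w3.npz")); W=cloud(c); d=W[...,:2]-C; X=d@ex;Y=d@ey;Z=W[...,2]
# pad front faces X~31, right side and left
for s in(1,-1):
    m=(abs(X-.031)<.0015)&(s*Y>.009)&(s*Y<.02)&(Z>.08)&(Z<.15)
    for z in np.arange(.085,.15,.005):
        k=m&(abs(Z-z)<.0025)
        if k.sum(): print(s,round(z,3),k.sum(),"Y",Y[k].min().round(4),Y[k].max().round(4),"gray",c["color"][k].mean().round())
```

```text
scene2.npz 4939
[0.317 0.321 0.324 0.333 0.346 0.419]
[[0.478, -0.254, 0.317], [0.419, -0.295, 0.317], [0.418, -0.291, 0.317], [0.422, -0.297, 0.317], [0.481, -0.256, 0.317], [0.483, -0.259, 0.317], [0.421, -0.294, 0.318], [0.487, -0.266, 0.318], [0.483, -0.261, 0.318], [0.482, -0.258, 0.318], [0.486, -0.262, 0.318], [0.423, -0.299, 0.318]]
top2.npz 10434
[0.317 0.365 0.377 0.42  0.509 0.698]
[[0.422, -0.294, 0.317], [0.42, -0.29, 0.317], [0.415, -0.287, 0.319], [0.48, -0.252, 0.32], [0.413, -0.288, 0.321], [0.475, -0.253, 0.321], [0.418, -0.287, 0.321], [0.422, -0.294, 0.322], [0.482, -0.253, 0.323], [0.42, -0.29, 0.324], [0.417, -0.285, 0.325], [0.485, -0.253, 0.325]]
1 0.085 11 Y 0.0093 0.0141 gray 81.0
1 0.09 34 Y 0.009 0.0159 gray 69.0
1 0.095 50 Y 0.009 0.0174 gray 61.0
1 0.1 75 Y 0.0091 0.0182 gray 65.0
1 0.105 38 Y 0.009 0.0145 gray 78.0
1 0.11 45 Y 0.0093 0.0164 gray 60.0
1 0.115 69 Y 0.0102 0.0167 gray 54.0
1 0.12 73 Y 0.0101 0.0167 gray 53.0
1 0.125 79 Y 0.0102 0.0168 gray 53.0
1 0.13 98 Y 0.0101 0.0169 gray 55.0
1 0.135 95 Y 0.0101 0.0168 gray 51.0
1 0.14 110 Y 0.0102 0.0168 gray 55.0
1 0.145 91 Y 0.0104 0.02 gray 46.0
-1 0.085 4 Y -0.0109 -0.009 gray 91.0
-1 0.09 29 Y -0.0141 -0.0093 gray 80.0
-1 0.095 41 Y -0.0156 -0.0091 gray 77.0
-1 0.1 33 Y -0.0134 -0.0093 gray 75.0
-1 0.105 18 Y -0.0114 -0.009 gray 76.0
-1 0.11 39 Y -0.0151 -0.0092 gray 58.0
-1 0.115 60 Y -0.0152 -0.0091 gray 61.0
-1 0.12 69 Y -0.0153 -0.0091 gray 58.0
-1 0.125 76 Y -0.0152 -0.009 gray 57.0
-1 0.13 83 Y -0.0154 -0.009 gray 60.0
-1 0.135 90 Y -0.0151 -0.009 gray 58.0
-1 0.14 105 Y -0.0153 -0.0091 gray 60.0
-1 0.145 93 Y -0.02 -0.0093 gray 41.0
```

Confirmed: with the gripper free, the fingertips sit at z=0.317 while the reported TCP is 0.28. Allowing for the opening swing, the real tips are about 29–31 mm behind the reported TCP. The lateral offset is fine, since the pads span X 9–31 mm and are centred at Y≈0.5 mm. I'll open, go about 29 mm lower and regrip.

Run:
```python
from h import *
from plant import env,optics
env.gripper_to(.85,20)
ok=True
for z in(.073,.06,.05,.044):
    env.movel([*B,z],feed=.06); o=env.observe(); print(z,round(o["time"],2),o["ft_force"].round(1),o["tool_pos"][2])
    if np.linalg.norm(o["ft_force"])>10: ok=False; print("STOP"); break
if ok:
    env.gripper_to(.47,20); o=env.observe(); print("pre",o["gripper_width"],o["ft_force"].round(1))
    env.gripper_to(0.,60)
    for _ in range(3):
        env.wait(.4); o=env.observe(); print(round(o["time"],2),o["gripper_width"],o["ft_force"].round(1),o["ft_torque"].round(2),o["tool_pos"]-[*B,0])
a=optics.capture("wrist"); b=optics.capture("scene"); np.savez("w4.npz",**a)
A=cv2.resize(a["color"][200:360,180:380],(400,320),interpolation=cv2.INTER_CUBIC)
S=cv2.resize(b["color"][140:280,220:395],(400,320),interpolation=cv2.INTER_CUBIC)
cv2.imwrite("pics/w4.png",np.hstack([A,S])[:,:,::-1])
```

```text
0.073 21.53 [-0.  -0.7  0.3] 0.07298707650019612
0.06 21.9 [ 0.5 -0.2  0.3] 0.059379411799333426
0.05 22.22 [0.2 0.1 0.5] 0.049534289629610734
0.044 22.47 [0.2 0.7 0.1] 0.0436600404863989
pre 0.46990034319494745 [-0.2 -0.7  0.2]
23.53 0.3427100170173314 [-0.8 -4.2  6. ] [-0.94  0.36 -0.03] [ 0.00020634 -0.00104312  0.04441594]
23.93 0.343251092239427 [-0.8 -5.3  5.7] [-0.95  0.34  0.07] [ 0.00014375 -0.00105932  0.0443877 ]
24.33 0.3377889990417176 [-1.9 -4.1  6.7] [-0.93  0.36 -0.07] [ 0.0001514  -0.00104636  0.04437907]
```

View pics/w4.png

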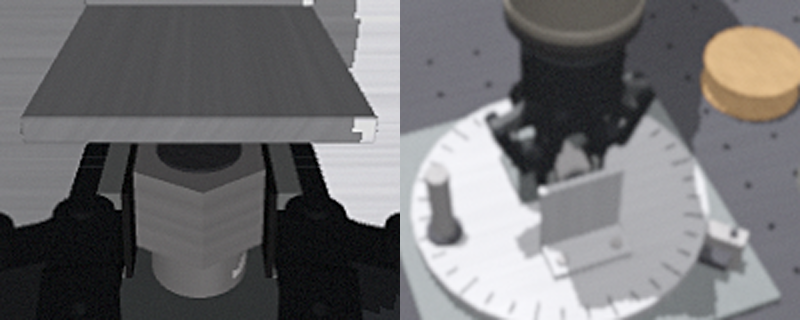

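Width is 0.34 (about 29–30 mm). The head's corner points up at (195,190) and its flats lie on both pads. Final checks cover the bolt standing still, the table angle and the bystanders.

Run:
```python
from h import *
from plant import env,optics
a=optics.capture("wrist"); env.wait(2.0); b=optics.capture("wrist"); s=optics.capture("scene")
A,Bm=[cv2.cvtColor(i["color"][255:325,240:320],cv2.COLOR_RGB2GRAY).astype(float) for i in(a,b)]
print("head diff",abs(A-Bm).mean(), "vs earlier",abs(A-cv2.cvtColor(np.load("w4.npz")["color"][255:325,240:320],cv2.COLOR_RGB2GRAY)).mean())
old=dict(np.load("scene2.npz"))
for n,c in(("before",old),("now",s)):
    W=cloud(c); d=W[...,:2]-C; X=d@ex;Y=d@ey;Z=W[...,2]
    k=(np.hypot(X,Y+.105)<.016)&(Z>.108)&(Z<.122); print(n,"post top",X[k].mean().round(4),Y[k].mean().round(4),k.sum())
    k=(abs(X-.047)<.008)&(abs(Y)<.045)&(Z>.06)&(Z<.113); print("  plate tilt deg",np.degrees(np.polyfit(Y[k],X[k],1)[0]).round(2),k.sum())
i0=np.load("scene0.npz")["color"].astype(int)
for n,(u,v,w,h) in dict(driver=(115,245,75,85),spool=(345,145,60,50),jar=(388,185,50,50)).items():
    print(n,abs(i0[v:v+h,u:u+w]-s["color"][v:v+h,u:u+w]).mean().round(2))
W=cloud(b);d=W[...,:2]-C;X=d@ex;Y=d@ey;Z=W[...,2]
k=(abs(X-.031)<.0015)&(abs(Y)>.0155)&(abs(Y)<.021)&(Z>.09)&(Z<.13); print("pad top z",np.percentile(Z[k],[2,50,98]).round(3) if k.any() else None)
o=env.observe(); print(o["time"],o["gripper_width"],o["ft_force"].round(1))
```

```text
head diff 1.884642857142857 vs earlier 1.8758928571428573
before post top 0.0013 -0.1053 94
  plate tilt deg 0.09 626
now post top 0.0013 -0.1053 94
  plate tilt deg 0.11 615
driver 6.08
spool 11.67
jar 6.46
pad top z [0.094 0.113 0.129]
26.5833 0.34067209966453854 [-1.1 -6.2  5.8]
```

The head is still (differences are at noise level) and the table hasn't moved. The colour differences around the bystanders could be arm shadow, so I'll confirm them by depth and then hand in.

Run:
```python
from h import *
from plant import env,optics
s=optics.capture("scene"); D0=np.load("scene0.npz")["depth"]; ok=True
for n,(u,v,w,h) in dict(driver=(115,245,75,85),spool=(345,145,60,50),jar=(388,185,50,50)).items():
    e=abs(D0-s["depth"])[v:v+h,u:u+w]; f=(e>.01).mean(); ok&=f<.03; print(n,np.median(e),f)
print(ok)
if ok: env.close_job(); print("handed in")
```

```text
driver 0.0012840629 0.0075294117647058826
spool 0.0017026663 0.008666666666666666
jar 0.0015598536 0.0068
True
the job is handed in; nothing more can be done
handed in
```

I swung the turntable by its post until the dog was against the stop block, with the push building to about 21 N there. Then I reached into the gap, gripped the bolt head across its flats with 60 N, and handed the job in at about 27 s while still holding it.

**First grip failed:** it closed on the head's upper slopes, at a width of about 19 mm with a 22 N upward force. Depth pictures showed the real fingertips are about 30 mm behind the reported TCP, which disagrees with the stated tool frame. I opened the fingers, went about 29 mm lower and gripped again.

**Last checks:**
- **Grip:** the width held at 0.34 (about 29 mm by the linear scale, against 30 mm over flats). One corner of the head points up, with the flats on the pads.
- **Bolt:** there was no visible rotation over 2 s.
- **Turntable:** the post and back plate had not moved since the table reached the stop (plate within 0.1° of the fixture axes).
- **Force:** the wrist force is about 9 N.
- **Bystanders:** the colour comparison showed differences around the screwdriver, jar and spool, probably arm shadow. Depth showed none of them had moved.

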